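Rock a pendulum angle gauge on a sprung stud to its mark and hold

TASK

Pick up the pendulum angle gauge by the square post on its top and gently stand it upright on the block's rounded stud, middle of its base on the stud, dial square to the block and facing the robot side. Then, keeping it on the stud, rock it sideways away from the tall glass bottle beside the block until the swinging pointer settles on the rim clip of that side, and finish while still holding it there, without letting go. Leave the bottle and the petri dish undisturbed.

Things in the scene. Friction and masses are not known exactly. Their poses are not given: they have to be found in the camera images.
- gauge: Pendulum angle gauge, loose, 0.3 to 0.46 kg, 174 mm high, upright on the bench. Origin: centre of its underside. x points out of the dial's back (the dial faces -x, the robot, within 0.4 rad), y to its left seen from the robot, z up. Base bar 36 (x) x 110 (y) x 12 mm; above it a white-faced dial 104 mm across, 8 mm thick, centre 77 mm up; on top a black square post.
- gauge_grip (a point): Where to grasp: centre of the gauge's grip post, 150 mm above its underside on its z axis. The post is 24 x 24 mm (x, y) and spans 129 to 174 mm above the underside. Axes as the gauge's.
- pointer (a joint): Angle of the free black pendulum pointer relative to the gauge, rad: 0 along the gauge's -z (gauge upright), positive when its tip is on the left (+y) half of the dial, which happens when the gauge's top leans left. At rest it equals the gauge's sideways lean; it settles in about 1 s.
- pointer_tip (a point): Tip of the pointer, 46 mm from its pivot.
- left_clip (a joint): Angle of the left rim clip from the bottom of the dial (from the gauge's -z) towards its left side (+y), rad: positive always, different each time, about 0.17 to 0.33. It stays where it is. The pointer is on its mark when joint pointer = + this value.
- right_clip (a joint): Angle of the right rim clip from the bottom of the dial towards its right side (-y), rad: positive always, about 0.17 to 0.33. The pointer is on its mark when joint pointer = - this value.
- left_clip_mark (a point): Middle of the left clip's mark, 46 mm from the dial's centre, in the pointer tip's plane. The clip is a small brass tab 6 mm wide over the lower rim of the dial; the pointer's tip meets this point when it is on the mark.
- right_clip_mark (a point): The same for the right clip.
- stud_block: Offcut of light wood fixed to the bench, 80 mm along its x, 60 mm along its y, 30 mm high, carrying a steel stud. Origin: centre of its underside. x points away from the robot (within 0.25 rad), y left, z up.
- stud_top (a point): Highest line of the stud at its middle: a rounded steel ridge (a level bar of 10 mm radius, 50 mm long, lying along the block's x), its top 55 mm above the bench. The stud is sprung: it starts to give at about 1.5 N and yields 1 mm more per newton straight down, up to 8 mm. Axes as the block's.
- reagent_bottle: Tall amber glass reagent bottle with stopper, 64 mm across, 135 mm high, standing on the bench about 115 mm to the left or to the right of the stud (changes from start to start). Origin: centre of its underside.
- petri_dish: Flat round glass petri dish, 67 mm across, 16 mm high, on the bench about 115 mm from the stud on the other side from the bottle. Origin: centre of its underside.
- dial_front (a point): A point in the air 30 mm in front of the dial's centre, showing which way the dial faces.
Not all that is in view belongs to the job. What is shaped like the gauge but orange is not meant. Several things have the shape of the stud_block; the one meant has the colours described above.

How it is judged (in metres and radians):
On the way, in this order (a step that is already met when the one before it is completed fails the run):
1. the gauge, held, stands upright and square on the stud (contact force between the fingers and gauge above 1 N and contact force between gauge and stud_block above 0.3 N and height (world z) of gauge above 0.04 m and y of gauge in the frame of stud_top between -0.025 and 0.025 m and x of gauge in the frame of stud_top between -0.025 and 0.025 m and angle between the x axis of gauge and the x axis of stud_block, either way round below 0.26 rad and x of dial_front in the frame of stud_block below 0 m and angle between gauge's own z axis and vertical below 0.12 rad), for 0.2 s.
2. the gauge, leaning away from the bottle, has its pointer on the clip of that side (contact force between the fingers and gauge above 1 N and contact force between gauge and stud_block above 0.3 N and height (world z) of gauge above 0.04 m and y of gauge in the frame of stud_top between -0.025 and 0.025 m and x of gauge in the frame of stud_top between -0.025 and 0.025 m and angle between the x axis of gauge and the x axis of stud_block, either way round below 0.26 rad and x of dial_front in the frame of stud_block below 0 m and velocity of joint pointer between -0.3 and 0.3 rad/s and linear speed of gauge below 0.02 m/s and angle between gauge's own z axis and vertical below 0.5 rad and contact force between gauge and reagent_bottle below 0.05 N and contact force between gauge and petri_dish below 0.05 N and ((y of reagent_bottle in the frame of stud_block below 0 m and distance between pointer_tip and left_clip_mark below 0.003 m) or (y of reagent_bottle in the frame of stud_block above 0 m and distance between pointer_tip and right_clip_mark below 0.003 m))), for 0.5 s.
At the end, for the whole second after the job is handed in: Fingers hold the gauge; base on the stud (over 0.3 N), its middle within 25 mm of the stud's; dial square to block within 15 degrees, facing the robot side; pointer at rest within 3 mm of the clip mark on the side away from the bottle; gauge still, clear of bottle and dish (all of step 2); the arm keeps its last pose, push and grip.
It fails at once if the bottle is disturbed (distance of reagent_bottle from where it was at the start of the episode above 0.01 m or angle between reagent_bottle's own z axis and vertical above 0.15 rad).
It fails at once if the petri dish is disturbed (distance of petri_dish from where it was at the start of the episode above 0.015 m).
It fails at once if the gauge is rammed onto the stud block (contact force between gauge and stud_block above 45 N).
It also fails if it takes over 46 s, if anything falls off the work surface, if the arm or the gripper's body presses on something with over 40 N, if the wrist force passes 120 N, or if a joint passes its speed limit or range.

ROBOT

A 6-joint arm with a two-finger parallel gripper is mounted at the origin on a cart in front of the work surface, level with it; the furniture and walls round the work are solid. World frame = base frame: x ahead of the robot, y to its left, z up, the work surface at z = 0. Lengths are in m, angles in degrees, forces in N, time in s.
With the tool pointing down it reaches from about 0.375 to 0.9 m from the base axis. Payload 3.1 kg.
Tool frame: the origin (TCP) lies midway between the tips of the shut fingers; the grasp point (between the pads) lies bot.hold_point_z behind it (bot.hold_point_z is the distance from the TCP to the grasp point, in m); z points along the fingers, y is the direction in which the jaws open and shut (so a half turn about z gives the same grasp; the last joint's range is limited). The gripper opens to 87 mm and grips with 3 to 60 N. Pads are 19 mm wide; open, the fingers measure 117 mm over their backs; the gripper's body (75 mm by 190 mm) begins 51 mm behind the grasp point.
Start: joints at [65.518, 30.224, 82.088, -0, 67.689, -10.227], TCP at [0.154, 0.606, 0.184] pointing down, gripper open.
Joint ranges: [-176.69, 176.69], [-43.24, 126.21], [12.49, 139.97], [-82, 262], [0, 151.66], [-163.58, 163.58]. Speed limits (degrees/s): [159.86, 159.86, 180, 180, 180, 180].

INTERFACE

Orientations are given as a 3x3 rotation matrix whose columns are the frame's x, y, z axes.
In Python, from rig import bot, vision, order gives the robot as it stands. The module is installed in compiled form; this text tells all that it offers.
- The arm moves only by the tool move_arm, never from a script. Its argument "moves" is a list of rows, each an object of numbers: "hand": the finger opening in mm, from 0 to 87; "x", "y", "z": the shift along the tool's x, y, z in units of 25 mm (1.0 is 25 mm); "wx", "wy", "wz": the turn, a rotation vector about the tool's x, y, z in degrees. In form: [{"hand": .., "x": .., "y": .., "z": .., "wx": .., "wy": .., "wz": ..}, ...]. A call has 1 to 20 rows; each row shifts and turns the commanded pose from where the row before left it, along the tool's axes as they then stand; what a row does not reach is not made up. A row lasts 1/10 s, in which the tool goes at most 50 mm and 8.59 degrees, less where a joint would pass 70% of its speed; a pose out of reach is approached as far as the arm can. A call is refused whole if a number of a shift passes 1 or a number of a turn 8.59, either way. A call with a gripper value outside its range is refused whole. The fingers move at their own pace and stop on an object; the grip force is fixed at half the most. Time passes only in rows, so rows that do not move let the fingers close. It gives the time, the measured TCP pose, the force and the opening at its end, in the units of the state.
- bot.read_state(): the state, without advancing time (a new reading comes with each control period).
- vision.capture(name): name is "scene" or "top" or "wrist"; returns a dict with "image" (384x512x3 uint8, red, green, blue), "z_map" (384x512 float32, m along the optical axis (not along the pixel's ray), 0 where there is no reading), "fx", "fy", "cx", "cy" (pixels), "pose" (4x4, takes a point from camera to world coordinates); the wrist camera has in their place "hand_eye" (4x4, takes a point from camera to tool coordinates, whose origin is the TCP and whose axes are the flange's). Camera axes: x right, y down, z forward; pixel columns grow to the right and rows downward; lengths in m; the calibration is good to about 2 mm. A picture is of the moment at which its call begins: read the wrist's pose just before it.
- order.hand_in(): hands the job in, once; it reports no verdict.
The state is a dict: "time_s": time; "joint_positions": joint angles; "qvel": joint speeds; "tau": joint torques, N m; "position": TCP position; "tcp_rot": TCP orientation; "force": force on the tool from outside, world axes, zero at the start; "moment": the same for the moment, N m; "opening": opening from 0.0 (shut) to 1.0 (fully open).
Only numpy, scipy, OpenCV 4.12 (cv2) and the standard library are available. Lean on these libraries where they do the work, as an engineer would, in place of code of your own. Each camera call takes 0.05 s, during which the arm holds its last target.

## Working session

There is one attempt and no reset: what is moved stays moved. The work goes in short steps, Python scripts to look and compute and a tool call to move; the robot and the scene stay as the last step left them, time stands still between calls to the robot, and variables do not carry over. Pictures are saved under pics/ and viewed, and the job is handed in when it is done.

Besides the shell and the picture viewer there is one more tool, called after ">>>" as a command line: name --argument value ..., lists and objects as JSON in quotes. move_arm: Moves the arm, as the interface text tells. Its arguments: {"type":"object","properties":{"moves":{"type":"array"}},"required":["moves"]}

```bash
mkdir -p pics; python3 - <<'E'
from rig import bot, vision, order
import cv2, numpy as np
s=bot.read_state()
print(s, bot.hold_point_z)
for n in ["scene","top","wrist"]:
    c=vision.capture(n)
    cv2.imwrite(f"pics/{n}0.png",c["image"][:,:,::-1])
    np.savez(f"pics/{n}0.npz",**c)
    print(n,c["fx"],c["fy"],c["cx"],c["cy"],c.get("pose",c.get("hand_eye")).round(4).tolist())
E
```

```text
{'time_s': 0.0, 'joint_positions': array([ 6.55177412e+01,  3.02787599e+01,  8.21559158e+01, -8.28379451e-05,
        6.76908393e+01, -1.02269019e+01]), 'qvel': array([-0.06514636, -0.02759967,  0.0817877 , -0.03924389,  0.05744703,
       -0.02830693]), 'tau': array([ 1.34028818e-05, -4.40042746e+01, -1.76590151e+01,  6.33536372e-02,
        5.83273871e-02, -1.83870620e-04]), 'position': array([0.15352486, 0.6050048 , 0.18317657]), 'tcp_rot': array([[-9.69207851e-01,  2.46242400e-01, -9.06612190e-04],
       [ 2.46243764e-01,  9.69205877e-01, -1.99424005e-03],
       [ 3.87627407e-04, -2.15608071e-03, -9.99997601e-01]]), 'force': array([-0.7574592 ,  1.18816856, -0.51180753]), 'moment': array([-0.00926902, -0.01133304,  0.00889958]), 'opening': 1.0003426480721733} 0.0187
scene 362.0020757287138 362.0020757287138 258.29743827862035 190.65850082056423 [[-0.7591, -0.4953, 0.4225, 0.1302], [-0.6509, 0.5638, -0.5084, 0.3634], [0.0136, -0.6609, -0.7504, 0.7807], [0.0, 0.0, 0.0, 1.0]]
top 478.35040175680797 478.35040175680797 255.76398029096868 194.0954438533247 [[-0.0211, -0.9952, 0.0951, 0.3759], [-0.9997, 0.0201, -0.0116, -0.094], [0.0096, -0.0953, -0.9954, 1.4326], [0.0, 0.0, 0.0, 1.0]]
wrist 342.04591790304227 342.04591790304227 254.289941940364 193.83358268546397 [[0.0005, -0.9526, -0.3042, 0.0842], [1.0, 0.0006, -0.0002, -0.0007], [0.0004, -0.3042, 0.9526, -0.2013], [0.0, 0.0, 0.0, 1.0]]
```

View pics/scene0.png

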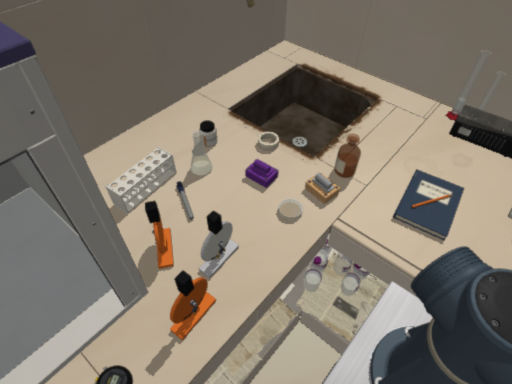

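View pics/top0.png

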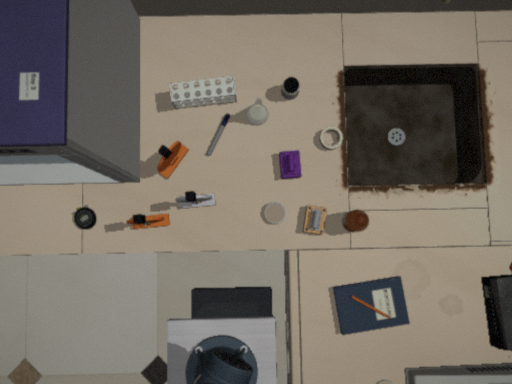

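View pics/wrist0.png

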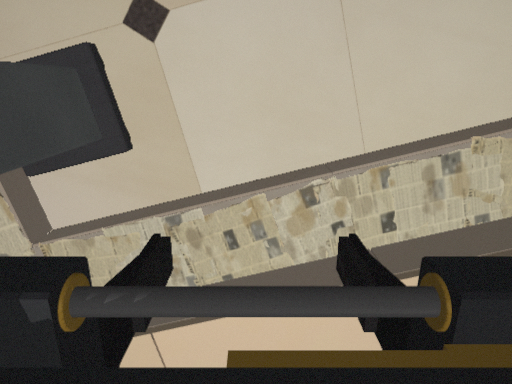

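White gauge at top (197,200); its orange look-alikes are at (172,158) and (150,220). The wood block is at (315,220), with a purple decoy at (290,164). The bottle is at (355,221), to the right, and the dish at (273,213); the ring at (331,138) is another object. Next I'll measure and view close crops.

```bash
cat > h.py <<'E'
import numpy as np, cv2
def cloud(c):
    z=c["z_map"]; v,u=np.mgrid[:z.shape[0],:z.shape[1]]
    P=np.stack([(u-c["cx"])/c["fx"]*z,(v-c["cy"])/c["fy"]*z,z],-1)
    T=c["pose"]; W=P@T[:3,:3].T+T[:3,3]; W[z==0]=np.nan; return W
def proj(c,p):
    T=c["pose"]; q=(np.asarray(p)-T[:3,3])@T[:3,:3]
    return q[...,:2]/q[...,2:]*[c["fx"],c["fy"]]+[c["cx"],c["cy"]]
E
python3 - <<'E'
from h import *
t=dict(np.load("pics/top0.npz")); s=dict(np.load("pics/scene0.npz"))
W=cloud(t); S=cloud(s)
print(proj(t,[[0,0,0],[0.154,0.606,0.18],[.5,0,0]]))
for n,(u,v) in dict(g=(191,196),dish=(273,213),block=(308,215),stud=(317,220),bottle=(355,220),o1=(165,152),o2=(139,218),purp=(290,160),ring=(331,138),cab=(60,100),cab2=(100,100),cab3=(30,170),cab4=(135,100),flask=(257,112),rack=(200,95)).items(): print(n,(u,v),W[v,u].round(3))
for n,b in dict(gauge=(165,170,230,235),block=(260,190,380,250)).items():
    x0,y0,x1,y1=b
    cr=cv2.resize(t["image"][y0:y1,x0:x1,::-1],None,fx=6,fy=6,interpolation=cv2.INTER_CUBIC); cv2.imwrite(f"pics/t_{n}.png",cr)
for n,b in dict(gauge=(180,200,250,280),block=(265,130,375,225)).items():
    x0,y0,x1,y1=b
    cr=cv2.resize(s["image"][y0:y1,x0:x1,::-1],None,fx=6,fy=6,interpolation=cv2.INTER_CUBIC); cv2.imwrite(f"pics/s_{n}.png",cr)
E
```

```text
[[221.40953718 370.61109886]
 [-22.03638182 333.31366862]
 [219.02888639 199.08598893]]
g (191, 196) [0.495 0.063 0.171]
dish (273, 213) [ 0.454 -0.161  0.01 ]
block (308, 215) [ 0.445 -0.262  0.033]
stud (317, 220) [ 0.429 -0.285  0.054]
bottle (355, 220) [ 0.424 -0.38   0.12 ]
o1 (165, 152) [0.614 0.13  0.174]
o2 (139, 218) [0.439 0.2   0.172]
purp (290, 160) [ 0.607 -0.212  0.048]
ring (331, 138) [ 0.678 -0.342  0.008]
cab (60, 100) [0.632 0.243 0.593]
cab2 (100, 100) [0.696 0.239 0.38 ]
cab3 (30, 170) [0.596 0.558 0.02 ]
cab4 (135, 100) [0.793 0.24  0.053]
flask (257, 112) [ 0.742 -0.118  0.084]
rack (200, 95) [0.799 0.046 0.071]
```

View pics/t_gauge.png

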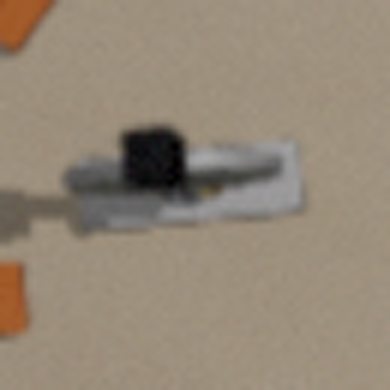

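View pics/t_block.png

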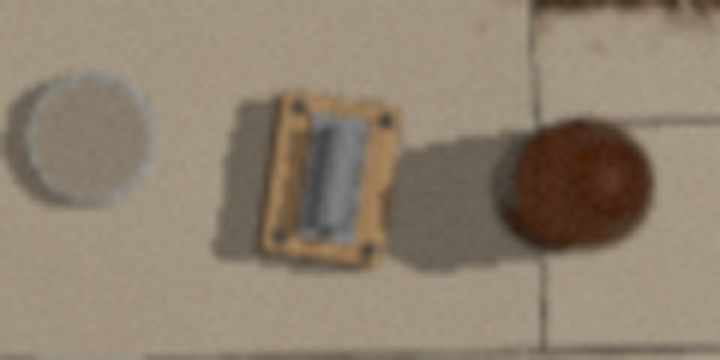

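View pics/s_gauge.png

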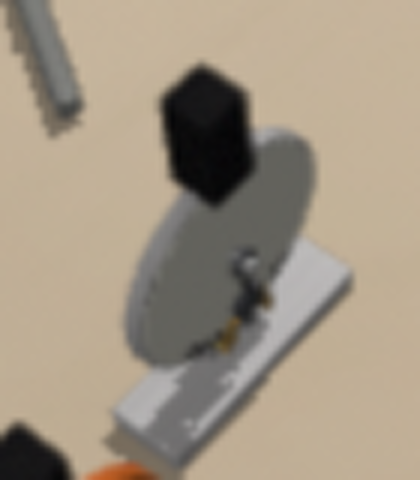

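View pics/s_block.png

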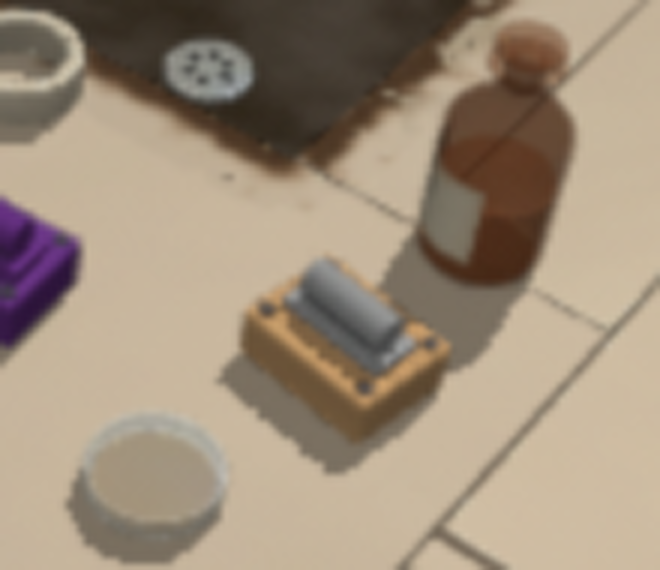

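```bash
python3 - <<'E'
from h import *
t=dict(np.load("pics/top0.npz")); s=dict(np.load("pics/scene0.npz"))
for nm,c in (("top",t),("scene",s)):
    W=cloud(c).reshape(-1,3); I=c["image"].reshape(-1,3).astype(int)
    def sel(x0,x1,y0,y1,z0,z1): 
        return (W[:,0]>x0)&(W[:,0]<x1)&(W[:,1]>y0)&(W[:,1]<y1)&(W[:,2]>z0)&(W[:,2]<z1)
    def rect(m,n):
        p=W[m]; 
        r=cv2.minAreaRect(p[:,:2].astype(np.float32)*1000); print(nm,n,m.sum(),"mean",p.mean(0).round(4),"med z",np.median(p[:,2]).round(4),"rect",np.round(r[0],1),np.round(r[1],1),round(r[2],1))
    rect(sel(.44,.55,.02,.11,.16,.19),"post top")
    rect(sel(.44,.55,-.0,.13,.006,.02)&(I.min(1)>60)&(I.max(1)-I.min(1)<22),"bar")
    rect(sel(.35,.5,-.34,-.22,.024,.036),"block top")
    rect(sel(.35,.5,-.34,-.22,.047,.07),"stud")
    rect(sel(.35,.5,-.45,-.34,.02,.15),"bottle")
    rect(sel(.35,.5,-.22,-.1,.006,.03),"dish")
    m=sel(.3,1.2,.15,.7,.2,.8); p=W[m]
    if len(p): print("cab min x",np.percentile(p,[0,1,5],axis=0).round(3).tolist())
E
```

```text
top post top 87 mean [0.4952 0.0669 0.1719] med z 0.1723 rect [496.   67.2] [23.8 23.2] 1.8
top bar 221 mean [0.4902 0.0621 0.0108] med z 0.0107 rect [495.5  68. ] [ 35.9 109.9] 4.3
top block top 371 mean [ 0.4297 -0.2804  0.0297] med z 0.0295 rect [ 430.9 -281.4] [60.1 79.9] 80.2
top stud 108 mean [ 0.4311 -0.281   0.0524] med z 0.052 rect [ 431.1 -281.3] [19.  50.5] 78.0
top bottle 480 mean [ 0.4228 -0.3865  0.0949] med z 0.0903 rect [ 423.8 -393.7] [62.8 62.4] 27.2
top dish 411 mean [ 0.4528 -0.166   0.0154] med z 0.0157 rect [ 426.5 -161.8] [131.6 107.3] 7.2
cab min x [[0.552, 0.235, 0.2], [0.554, 0.236, 0.211], [0.555, 0.238, 0.251]]
scene post top 155 mean [0.4938 0.0698 0.1718] med z 0.1738 rect [495.8  68.3] [23.2 24.3] 4.8
scene bar 463 mean [0.4907 0.0749 0.0126] med z 0.0129 rect [496.7  67.7] [ 37.2 110. ] 3.5
scene block top 293 mean [ 0.4259 -0.2704  0.031 ] med z 0.0312 rect [ 432.  -281.4] [61.7 80.5] 80.4
scene stud 111 mean [ 0.431  -0.2789  0.0534] med z 0.0539 rect [ 432.5 -281.7] [20.8 51.5] 79.9
scene bottle 761 mean [ 0.4192 -0.3806  0.0811] med z 0.0852 rect [ 422.1 -387.5] [63.8 49.9] 19.8
scene dish 426 mean [ 0.4535 -0.1629  0.0172] med z 0.0178 rect [ 449.2 -156.7] [64.5 91. ] 33.0
cab min x [[0.551, 0.236, 0.2], [0.553, 0.238, 0.208], [0.554, 0.24, 0.238]]
```

Pixels: the white gauge post at top (191,196) matches the description, and the crop shows its white dial, brass clips and black post. The light wood block with the steel stud is at (315,220). In the block's frame the bottle is on the right, so the gauge leans left. Starting the approach.

>>> move_arm --moves '[{"hand": 87,"z": -0.8},{"hand": 87,"z": -0.8},{"hand": 87,"z": -0.8,"x": -0.5,"y": -0.45},{"hand": 87,"x": -1,"y": -0.94},{"hand": 87,"x": -1,"y": -0.94},{"hand": 87,"x": -1,"y": -0.94},{"hand": 87,"x": -1,"y": -0.94},{"hand": 87,"x": -1,"y": -0.94},{"hand": 87,"x": -1,"y": -0.94},{"hand": 87,"x": -1,"y": -0.94},{"hand": 87,"x": -1,"y": -0.94},{"hand": 87,"x": -1,"y": -0.94},{"hand": 87,"x": -1,"y": -0.94},{"hand": 87,"x": -1,"y": -0.94},{"hand": 87,"x": -1,"y": -0.94},{"hand": 87,"x": -1,"y": -0.94},{"hand": 87,"x": -1,"y": -0.94},{"hand": 87,"wz": -6},{"hand": 87,"wz": -6},{"hand": 87,"wz": -6.2}]'

```text
schema error: expected keys hand, x, y, z, wx, wy, wz
```

>>> move_arm --moves '[{"hand": 87,"x": 0,"y": 0,"z": -0.8,"wx": 0,"wy": 0,"wz": 0},{"hand": 87,"x": 0,"y": 0,"z": -0.8,"wx": 0,"wy": 0,"wz": 0},{"hand": 87,"x": -0.5,"y": -0.45,"z": -0.8,"wx": 0,"wy": 0,"wz": 0},{"hand": 87,"x": -1,"y": -0.94,"z": 0,"wx": 0,"wy": 0,"wz": 0},{"hand": 87,"x": -1,"y": -0.94,"z": 0,"wx": 0,"wy": 0,"wz": 0},{"hand": 87,"x": -1,"y": -0.94,"z": 0,"wx": 0,"wy": 0,"wz": 0},{"hand": 87,"x": -1,"y": -0.94,"z": 0,"wx": 0,"wy": 0,"wz": 0},{"hand": 87,"x": -1,"y": -0.94,"z": 0,"wx": 0,"wy": 0,"wz": 0},{"hand": 87,"x": -1,"y": -0.94,"z": 0,"wx": 0,"wy": 0,"wz": 0},{"hand": 87,"x": -1,"y": -0.94,"z": 0,"wx": 0,"wy": 0,"wz": 0},{"hand": 87,"x": -1,"y": -0.94,"z": 0,"wx": 0,"wy": 0,"wz": 0},{"hand": 87,"x": -1,"y": -0.94,"z": 0,"wx": 0,"wy": 0,"wz": 0},{"hand": 87,"x": -1,"y": -0.94,"z": 0,"wx": 0,"wy": 0,"wz": 0},{"hand": 87,"x": -1,"y": -0.94,"z": 0,"wx": 0,"wy": 0,"wz": 0},{"hand": 87,"x": -1,"y": -0.94,"z": 0,"wx": 0,"wy": 0,"wz": 0},{"hand": 87,"x": -1,"y": -0.94,"z": 0,"wx": 0,"wy": 0,"wz": 0},{"hand": 87,"x": -1,"y": -0.94,"z": 0,"wx": 0,"wy": 0,"wz": 0},{"hand": 87,"x": 0,"y": 0,"z": 0,"wx": 0,"wy": 0,"wz": -6},{"hand": 87,"x": 0,"y": 0,"z": 0,"wx": 0,"wy": 0,"wz": -6},{"hand": 87,"x": 0,"y": 0,"z": 0,"wx": 0,"wy": 0,"wz": -6.2}]'

```text
time_s: 2.15
position: [0.4213, 0.1862, 0.2439]
tcp_rot: [[-0.997, -0.072, -0.001], [-0.072, 0.997, -0.0], [0.001, -0.0, -1.0]]
force: [-0.3, 0.4, -0.7]
opening: 1.0
```

```bash
cat >> h.py <<'E'
def st():
    from rig import bot
    s=bot.read_state(); print("t",round(s["time_s"],2),"p",s["position"].round(4).tolist(),"R",s["tcp_rot"].round(4).tolist(),"F",s["force"].round(2).tolist(),"M",s["moment"].round(2).tolist(),"op",round(s["opening"],3),"q",np.round(s["joint_positions"],1).tolist()); return s
def wcam(name):
    from rig import bot,vision
    s=st(); c=vision.capture("wrist")
    T=np.eye(4); T[:3,:3]=s["tcp_rot"]; T[:3,3]=s["position"]; c["pose"]=T@c["hand_eye"]
    cv2.imwrite(f"pics/{name}.png",c["image"][:,:,::-1]); np.savez(f"pics/{name}.npz",**c); return s,c
def todo(s,p,yaw):
    # tool-frame shift units to get TCP to p
    d=s["tcp_rot"].T@(np.asarray(p)-s["position"])/0.025
    ty=s["tcp_rot"][:,1]; cur=np.degrees(np.arctan2(ty[1],ty[0]))-90
    print("shift units",d.round(3),"wz",round(cur-yaw,2))
E
python3 - <<'E'
from h import *
s,c=wcam("w1"); todo(s,[.496,.0678,.1325],4)
W=cloud(c).reshape(-1,3); I=c["image"].reshape(-1,3).astype(int)
m=(abs(W[:,0]-.496)<.03)&(abs(W[:,1]-.068)<.03)&(W[:,2]>.165)&(W[:,2]<.185)
p=W[m]; print(m.sum(),p.mean(0),cv2.minAreaRect(p[:,:2].astype(np.float32)*1000))
E
```

```text
t 2.15 p [0.4213, 0.1862, 0.2439] R [[-0.9974, -0.072, -0.0008], [-0.072, 0.9974, -0.0001], [0.0008, -0.0, -1.0]] F [-0.3, 0.4, -0.74] M [0.04, 0.02, 0.03] op 1.0 q [9.9, 13.0, 100.2, 0.0, 66.8, -84.2]
shift units [-2.641 -4.937  4.454] wz 0.13
651 [0.49389144 0.06700673 0.17316073] ((497.7508850097656, 67.38623809814453), (24.877178192138672, 23.81227684020996), 2.4982173442840576)
```

View pics/w1.png

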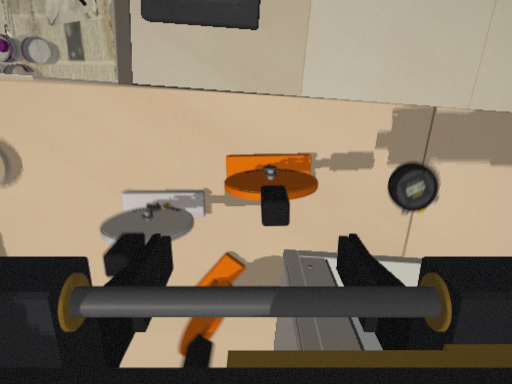

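The wrist view shows the white gauge (post at about (125,258), dial at (147,222)). The orange decoy is at (270,190). Positions agree, so I move over the gauge.

>>> move_arm --moves '[{"hand": 87,"x": -0.44,"y": -0.8,"z": 0,"wx": 0,"wy": 0,"wz": 0},{"hand": 87,"x": -0.44,"y": -0.82,"z": 0,"wx": 0,"wy": 0,"wz": 0},{"hand": 87,"x": -0.44,"y": -0.83,"z": 0,"wx": 0,"wy": 0,"wz": 0},{"hand": 87,"x": -0.44,"y": -0.83,"z": 0,"wx": 0,"wy": 0,"wz": 0},{"hand": 87,"x": -0.44,"y": -0.83,"z": 0,"wx": 0,"wy": 0,"wz": 0},{"hand": 87,"x": -0.44,"y": -0.83,"z": 0,"wx": 0,"wy": 0,"wz": 0},{"hand": 87,"x": 0,"y": 0,"z": 0,"wx": 0,"wy": 0,"wz": 0},{"hand": 87,"x": 0,"y": 0,"z": 0.5,"wx": 0,"wy": 0,"wz": 0},{"hand": 87,"x": 0,"y": 0,"z": 0.5,"wx": 0,"wy": 0,"wz": 0}]'

```text
time_s: 3.1
position: [0.4954, 0.0686, 0.2189]
tcp_rot: [[-0.998, -0.067, 0.0], [-0.067, 0.998, 0.001], [-0.0, 0.001, -1.0]]
force: [0.2, -0.8, 0.3]
opening: 0.999
```

```bash
python3 - <<'E'
from h import *
s,c=wcam("w2"); todo(s,[.496,.0677,.1325],4)
W=cloud(c).reshape(-1,3)
m=(abs(W[:,0]-.496)<.03)&(abs(W[:,1]-.068)<.03)&(W[:,2]>.165)&(W[:,2]<.185)
p=W[m]; print(m.sum(),p.mean(0),cv2.minAreaRect(p[:,:2].astype(np.float32)*1000))
E
```

```text
t 3.1 p [0.4954, 0.0686, 0.2189] R [[-0.9977, -0.0671, 0.0001], [-0.0671, 0.9977, 0.0005], [-0.0001, 0.0005, -1.0]] F [0.19, -0.78, 0.25] M [0.01, 0.0, -0.06] op 0.999 q [-5.0, 18.0, 97.2, 0.0, 64.7, -98.8]
shift units [-0.023 -0.038  3.458] wz -0.15
962 [0.49615951 0.06684437 0.17380894] ((497.3100891113281, 66.74247741699219), (23.21346092224121, 23.99233627319336), 3.621213674545288)
```

View pics/w2.png

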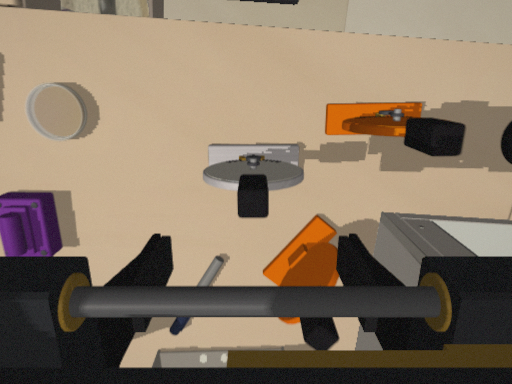

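The post (253,193) is centred between the fingers. Descend and grip.

>>> move_arm --moves '[{"hand": 87,"x": -0.03,"y": -0.04,"z": 0.6,"wx": 0,"wy": 0,"wz": 0},{"hand": 87,"x": 0,"y": 0,"z": 0.7,"wx": 0,"wy": 0,"wz": 0},{"hand": 87,"x": 0,"y": 0,"z": 0.7,"wx": 0,"wy": 0,"wz": 0},{"hand": 87,"x": 0,"y": 0,"z": 0.7,"wx": 0,"wy": 0,"wz": 0},{"hand": 87,"x": 0,"y": 0,"z": 0.5,"wx": 0,"wy": 0,"wz": 0},{"hand": 87,"x": 0,"y": 0,"z": 0.24,"wx": 0,"wy": 0,"wz": 0},{"hand": 87,"x": 0,"y": 0,"z": 0,"wx": 0,"wy": 0,"wz": 0},{"hand": 60,"x": 0,"y": 0,"z": 0,"wx": 0,"wy": 0,"wz": 0},{"hand": 40,"x": 0,"y": 0,"z": 0,"wx": 0,"wy": 0,"wz": 0},{"hand": 30,"x": 0,"y": 0,"z": 0,"wx": 0,"wy": 0,"wz": 0},{"hand": 20,"x": 0,"y": 0,"z": 0,"wx": 0,"wy": 0,"wz": 0},{"hand": 10,"x": 0,"y": 0,"z": 0,"wx": 0,"wy": 0,"wz": 0},{"hand": 0,"x": 0,"y": 0,"z": 0,"wx": 0,"wy": 0,"wz": 0},{"hand": 0,"x": 0,"y": 0,"z": 0,"wx": 0,"wy": 0,"wz": 0},{"hand": 0,"x": 0,"y": 0,"z": 0,"wx": 0,"wy": 0,"wz": 0}]'

```text
time_s: 4.65
position: [0.4966, 0.0671, 0.1331]
tcp_rot: [[-0.998, -0.069, -0.0], [-0.069, 0.998, -0.0], [0.0, -0.0, -1.0]]
force: [0.0, -0.0, 1.1]
opening: 0.358
```

```bash
python3 - <<'E'
from h import *
s,c=wcam("w3")
E
```

```text
t 4.65 p [0.4966, 0.0671, 0.1331] R [[-0.9976, -0.0688, -0.0001], [-0.0688, 0.9976, -0.0], [0.0001, -0.0, -1.0]] F [0.04, -0.03, 1.13] M [0.06, 0.01, -0.04] op 0.358 q [-5.1, 25.0, 102.7, -0.0, 52.3, -99.0]
```

View pics/w3.png

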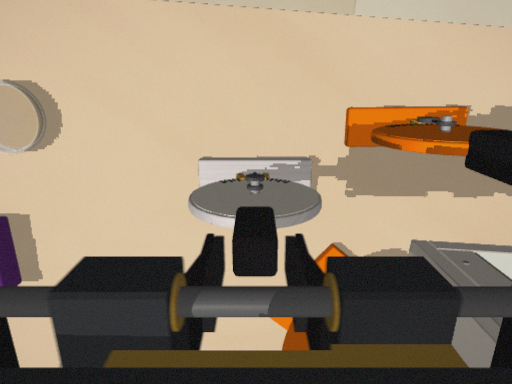

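Fingers are still closing (31 mm); waiting.

>>> move_arm --moves '[{"hand": 0,"x": 0,"y": 0,"z": 0,"wx": 0,"wy": 0,"wz": 0},{"hand": 0,"x": 0,"y": 0,"z": 0,"wx": 0,"wy": 0,"wz": 0},{"hand": 0,"x": 0,"y": 0,"z": 0,"wx": 0,"wy": 0,"wz": 0},{"hand": 0,"x": 0,"y": 0,"z": 0,"wx": 0,"wy": 0,"wz": 0},{"hand": 0,"x": 0,"y": 0,"z": 0,"wx": 0,"wy": 0,"wz": 0}]'

```text
time_s: 5.2
position: [0.4965, 0.0672, 0.1331]
tcp_rot: [[-0.998, -0.069, -0.0], [-0.069, 0.998, 0.0], [0.0, 0.0, -1.0]]
force: [-0.1, 1.5, -0.3]
opening: 0.263
```

```bash
python3 - <<'E'
from h import *
s,c=wcam("w4")
cr=c["image"][140:240,170:340,::-1]
cv2.imwrite("pics/w4c.png",cv2.resize(cr,None,fx=4.5,fy=4.5,interpolation=cv2.INTER_CUBIC))
E
```

```text
t 5.2 p [0.4965, 0.0672, 0.1331] R [[-0.9976, -0.0687, -0.0001], [-0.0687, 0.9976, 0.0002], [0.0001, 0.0002, -1.0]] F [-0.09, 1.52, -0.34] M [0.22, -0.03, 0.04] op 0.263 q [-5.1, 25.0, 102.7, 0.0, 52.3, -99.0]
```

View pics/w4c.png

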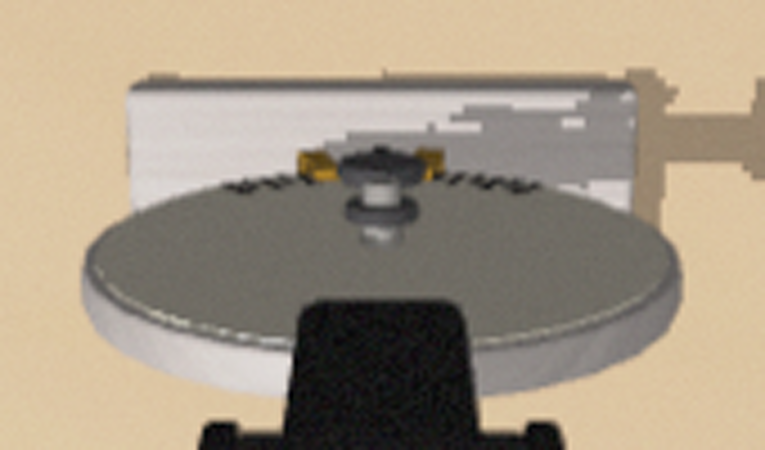

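Gripped (23 mm). In the wrist view image-right is the gauge's left: left clip at crop (432,163), right clip at (318,165), pointer at centre behind its hub. Lift and carry.

>>> move_arm --moves '[{"hand": 0,"x": 0,"y": 0,"z": -0.2,"wx": 0,"wy": 0,"wz": 0},{"hand": 0,"x": 0,"y": 0,"z": -0.5,"wx": 0,"wy": 0,"wz": 0},{"hand": 0,"x": 0,"y": 0,"z": -0.8,"wx": 0,"wy": 0,"wz": 0},{"hand": 0,"x": 0,"y": 0,"z": -0.8,"wx": 0,"wy": 0,"wz": 0},{"hand": 0,"x": 0,"y": 0,"z": -0.8,"wx": 0,"wy": 0,"wz": 0},{"hand": 0,"x": 0,"y": 0,"z": -0.6,"wx": 0,"wy": 0,"wz": 0},{"hand": 0,"x": 0.1,"y": -0.3,"z": -0.1,"wx": 0,"wy": 0,"wz": 0},{"hand": 0,"x": 0.2,"y": -0.7,"z": 0,"wx": 0,"wy": 0,"wz": 0},{"hand": 0,"x": 0.25,"y": -1,"z": 0,"wx": 0,"wy": 0,"wz": 0},{"hand": 0,"x": 0.25,"y": -1,"z": 0,"wx": 0,"wy": 0,"wz": 0},{"hand": 0,"x": 0.25,"y": -1,"z": 0,"wx": 0,"wy": 0,"wz": 0},{"hand": 0,"x": 0.25,"y": -1,"z": 0,"wx": 0,"wy": 0,"wz": 0},{"hand": 0,"x": 0.25,"y": -1,"z": 0,"wx": 0,"wy": 0,"wz": 0},{"hand": 0,"x": 0.25,"y": -1,"z": 0,"wx": 0,"wy": 0,"wz": 0},{"hand": 0,"x": 0.25,"y": -1,"z": 0,"wx": 0,"wy": 0,"wz": 0},{"hand": 0,"x": 0.25,"y": -1,"z": 0,"wx": 0,"wy": 0,"wz": 0},{"hand": 0,"x": 0.25,"y": -0.9,"z": 0,"wx": 0,"wy": 0,"wz": 0},{"hand": 0,"x": 0.25,"y": -0.7,"z": 0,"wx": 0,"wy": 0,"wz": 0},{"hand": 0,"x": 0.25,"y": -0.4,"z": 0,"wx": 0,"wy": 0,"wz": 0},{"hand": 0,"x": 0.2,"y": -0.2,"z": 0,"wx": 0,"wy": 0,"wz": 0}]'

```text
time_s: 7.25
position: [0.4335, -0.2184, 0.2273]
tcp_rot: [[-0.998, -0.068, -0.002], [-0.068, 0.998, 0.001], [0.002, 0.001, -1.0]]
force: [-0.5, 0.2, -5.3]
opening: 0.266
```

```bash
python3 - <<'E'
from h import *
s=st(); todo(s,[.4315,-.2814,.190],-9.9)
E
```

```text
t 7.25 p [0.4335, -0.2184, 0.2273] R [[-0.9977, -0.0676, -0.0019], [-0.0676, 0.9977, 0.0011], [0.0018, 0.0012, -1.0]] F [-0.49, 0.17, -5.32] M [0.01, 0.08, -0.01] op 0.266 q [-39.9, 16.3, 98.4, -0.0, 65.4, -133.8]
shift units [ 0.246 -2.51   1.489] wz 13.78
```

>>> move_arm --moves '[{"hand": 0,"x": 0.03,"y": -0.4,"z": 0,"wx": 0,"wy": 0,"wz": 0},{"hand": 0,"x": 0.05,"y": -0.6,"z": 0,"wx": 0,"wy": 0,"wz": 0},{"hand": 0,"x": 0.06,"y": -0.6,"z": 0,"wx": 0,"wy": 0,"wz": 0},{"hand": 0,"x": 0.05,"y": -0.5,"z": 0,"wx": 0,"wy": 0,"wz": 0},{"hand": 0,"x": 0.05,"y": -0.4,"z": 0,"wx": 0,"wy": 0,"wz": 2},{"hand": 0,"x": 0,"y": 0,"z": 0,"wx": 0,"wy": 0,"wz": 4},{"hand": 0,"x": 0,"y": 0,"z": 0,"wx": 0,"wy": 0,"wz": 4},{"hand": 0,"x": 0,"y": 0,"z": 0,"wx": 0,"wy": 0,"wz": 2.8},{"hand": 0,"x": 0,"y": 0,"z": 0,"wx": 0,"wy": 0,"wz": 1},{"hand": 0,"x": 0,"y": 0,"z": 0,"wx": 0,"wy": 0,"wz": 0},{"hand": 0,"x": 0,"y": 0,"z": 0,"wx": 0,"wy": 0,"wz": 0}]'

```text
time_s: 8.35
position: [0.4331, -0.2807, 0.2281]
tcp_rot: [[-0.985, 0.171, -0.0], [0.171, 0.985, 0.0], [0.0, 0.0, -1.0]]
force: [0.4, 0.5, -4.4]
opening: 0.262
```

```bash
python3 - <<'E'
from h import *
s,c=wcam("w5"); todo(s,[.4315,-.2814,.188],-9.9)
from rig import vision
for n in("top","scene"):
    d=vision.capture(n); np.savez(f"pics/{n}5.npz",**d); cv2.imwrite(f"pics/{n}5.png",d["image"][:,:,::-1])
    W=cloud(d).reshape(-1,3);I=d["image"].reshape(-1,3).astype(int)
    def sel(x0,x1,y0,y1,z0,z1): return (W[:,0]>x0)&(W[:,0]<x1)&(W[:,1]>y0)&(W[:,1]<y1)&(W[:,2]>z0)&(W[:,2]<z1)
    m=sel(.38,.5,-.36,-.2,.08,.11)&(I.max(1)-I.min(1)<25)&(I.min(1)>60)
    print(n,m.sum(), W[m].mean(0) if m.sum() else 0, cv2.minAreaRect(W[m][:,:2].astype(np.float32)*1000) if m.sum() else 0)
E
```

```text
t 8.35 p [0.4331, -0.2807, 0.2281] R [[-0.9853, 0.1708, -0.0001], [0.1708, 0.9853, 0.0001], [0.0001, 0.0001, -1.0]] F [0.36, 0.46, -4.42] M [-0.0, 0.04, -0.05] op 0.262 q [-45.4, 18.7, 94.4, 0.0, 66.8, -125.5]
shift units [ 0.057 -0.04   1.605] wz 0.06
top 3 [ 0.44129996 -0.26639234  0.10418759] ((434.7274475097656, -274.7818298339844), (67.4845199584961, 1.8966673612594604), 53.62380599975586)
scene 27 [ 0.45282726 -0.23172314  0.1058926 ] ((454.2612609863281, -232.11398315429688), (10.164033889770508, 19.720027923583984), 36.135623931884766)
```

View pics/w5.png

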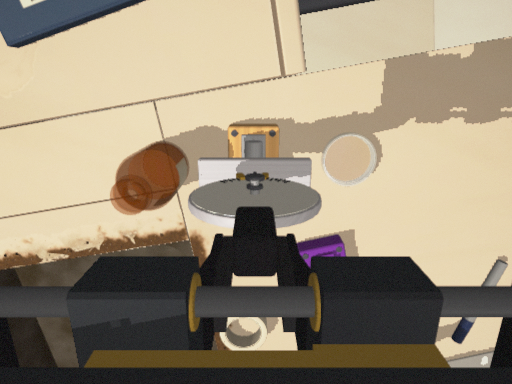

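View pics/scene5.png

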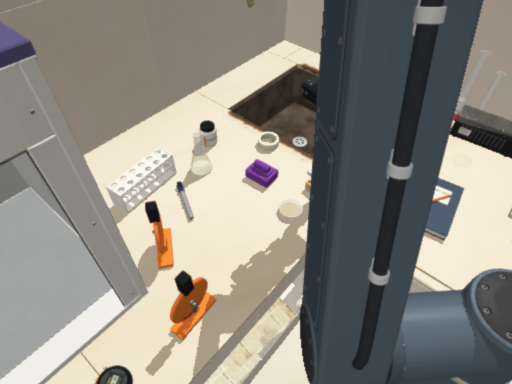

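Dial faces the robot side. The stud shows at (254,150), in line with the base middle at (254,172); bottle on the left of the image, dish on the right, both clear. Lowering gently.

>>> move_arm --moves '[{"hand": 0,"x": 0.05,"y": -0.03,"z": 0.2,"wx": 0,"wy": 0,"wz": 0},{"hand": 0,"x": 0,"y": 0,"z": 0.35,"wx": 0,"wy": 0,"wz": 0},{"hand": 0,"x": 0,"y": 0,"z": 0.35,"wx": 0,"wy": 0,"wz": 0},{"hand": 0,"x": 0,"y": 0,"z": 0.25,"wx": 0,"wy": 0,"wz": 0},{"hand": 0,"x": 0,"y": 0,"z": 0.15,"wx": 0,"wy": 0,"wz": 0},{"hand": 0,"x": 0,"y": 0,"z": 0.1,"wx": 0,"wy": 0,"wz": 0},{"hand": 0,"x": 0,"y": 0,"z": 0.05,"wx": 0,"wy": 0,"wz": 0},{"hand": 0,"x": 0,"y": 0,"z": 0.04,"wx": 0,"wy": 0,"wz": 0},{"hand": 0,"x": 0,"y": 0,"z": 0.04,"wx": 0,"wy": 0,"wz": 0},{"hand": 0,"x": 0,"y": 0,"z": 0.04,"wx": 0,"wy": 0,"wz": 0},{"hand": 0,"x": 0,"y": 0,"z": 0,"wx": 0,"wy": 0,"wz": 0}]'

```text
time_s: 9.6
position: [0.4317, -0.2811, 0.1889]
tcp_rot: [[-0.985, 0.171, 0.0], [0.171, 0.985, -0.0], [-0.0, -0.0, -1.0]]
force: [0.4, -0.1, -4.5]
opening: 0.264
```

```bash
python3 - <<'E'
from h import *
s=st(); todo(s,[.4315,-.2814,.185],-9.9)
E
```

```text
t 9.6 p [0.4317, -0.2811, 0.1889] R [[-0.9852, 0.1712, 0.0], [0.1712, 0.9852, -0.0], [-0.0, -0.0, -1.0]] F [0.35, -0.11, -4.54] M [0.02, 0.02, 0.02] op 0.264 q [-45.5, 21.4, 97.4, 0.0, 61.2, -125.7]
shift units [ 0.007 -0.013  0.157] wz 0.04
```

Not touching yet (still 4.5 N hanging). Continue in 1 mm steps.

>>> move_arm --moves '[{"hand": 0,"x": 0,"y": 0,"z": 0.04,"wx": 0,"wy": 0,"wz": 0},{"hand": 0,"x": 0,"y": 0,"z": 0.04,"wx": 0,"wy": 0,"wz": 0},{"hand": 0,"x": 0,"y": 0,"z": 0.04,"wx": 0,"wy": 0,"wz": 0},{"hand": 0,"x": 0,"y": 0,"z": 0,"wx": 0,"wy": 0,"wz": 0}]'

```text
time_s: 10.0
position: [0.432, -0.2813, 0.1862]
tcp_rot: [[-0.985, 0.171, 0.001], [0.171, 0.985, -0.001], [-0.001, -0.0, -1.0]]
force: [-0.7, -0.2, -0.7]
opening: 0.262
```

```bash
python3 - <<'E'
from h import *
s=st()
E
```

```text
t 10.0 p [0.432, -0.2813, 0.1862] R [[-0.9852, 0.1711, 0.0005], [0.1711, 0.9852, -0.0006], [-0.0006, -0.0005, -1.0]] F [-0.74, -0.17, -0.66] M [0.04, 0.01, 0.0] op 0.262 q [-45.5, 21.6, 97.6, -0.0, 60.8, -125.7]
```

Contact of about 4 N, upright. Hold for step 1 while I measure the left clip's angle from the wrist picture.

>>> move_arm --moves '[{"hand": 0,"x": 0,"y": 0,"z": 0,"wx": 0,"wy": 0,"wz": 0},{"hand": 0,"x": 0,"y": 0,"z": 0,"wx": 0,"wy": 0,"wz": 0},{"hand": 0,"x": 0,"y": 0,"z": 0,"wx": 0,"wy": 0,"wz": 0},{"hand": 0,"x": 0,"y": 0,"z": 0,"wx": 0,"wy": 0,"wz": 0}]'

```text
time_s: 10.4
position: [0.4318, -0.2812, 0.186]
tcp_rot: [[-0.985, 0.171, 0.0], [0.171, 0.985, -0.0], [-0.0, -0.0, -1.0]]
force: [-0.2, -0.3, -1.0]
opening: 0.261
```

```bash
cat >> h.py <<'E'
def gpts(s,c):
    W=cloud(c); R=s["tcp_rot"]; G=np.stack([-R[:,0],R[:,1],-R[:,2]],1)
    o=s["position"]+R[:,2]*0.1331
    return (W-o)@G
E
python3 - <<'E'
from h import *
s,c=wcam("w6")
g=gpts(s,c); I=c["image"].astype(int)
hsv=cv2.cvtColor(c["image"],cv2.COLOR_RGB2HSV)
m=(hsv[...,1]>130)&(abs(hsv[...,0].astype(int)-20)<12)&(abs(g[...,1])<.03)&(g[...,2]>.015)&(g[...,2]<.06)
n,l,stt,ce=cv2.connectedComponentsWithStats(m.astype(np.uint8))
for i in range(1,n):
    if stt[i,4]>3:
        p=g[l==i]; print(stt[i],ce[i].round(1),"gauge",np.median(p,0).round(4),p.min(0).round(4),p.max(0).round(4),"ang",np.degrees(np.arctan2(np.median(p[:,1]),.077-np.median(p[:,2]))).round(1))
cr=c["image"][165:210,210:300,::-1]
cv2.imwrite("pics/w6c.png",cv2.resize(cr,None,fx=8,fy=8,interpolation=cv2.INTER_CUBIC))
E
```

```text
t 10.4 p [0.4318, -0.2812, 0.186] R [[-0.9853, 0.1711, 0.0003], [0.1711, 0.9853, -0.0003], [-0.0003, -0.0002, -1.0]] F [-0.21, -0.26, -1.04] M [0.02, 0.04, 0.0] op 0.261 q [-45.5, 21.7, 97.6, -0.0, 60.8, -125.7]
[263 173   5   6  21] [265.3 175.1] gauge [-0.0067  0.0092  0.0339] [-0.0109  0.0068  0.0282] [-0.0038  0.0109  0.0514] ang 12.0
[237 174   8   6  39] [240.5 176.3] gauge [-0.0063 -0.0128  0.0393] [-0.0072 -0.0167  0.0276] [-0.0028 -0.0098  0.0431] ang -18.8
```

View pics/w6c.png

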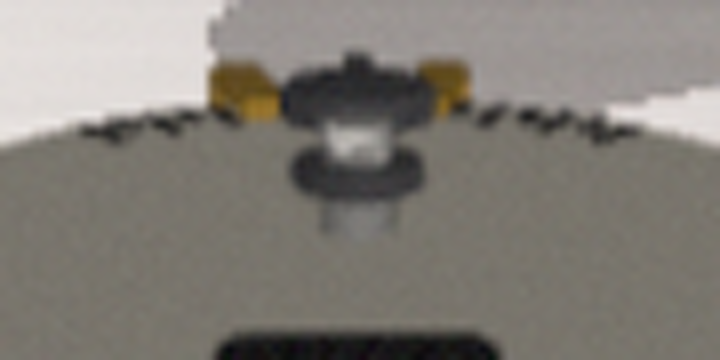

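The left clip is partly hidden by the hub; first estimate is about 12°. Rock 11° left about the stud top.

>>> move_arm --moves '[{"hand": 0,"x": 0,"y": 0.046,"z": 0,"wx": 0.5,"wy": 0,"wz": 0},{"hand": 0,"x": 0,"y": 0.093,"z": 0,"wx": 1,"wy": 0,"wz": 0},{"hand": 0,"x": 0,"y": 0.093,"z": 0,"wx": 1,"wy": 0,"wz": 0},{"hand": 0,"x": 0,"y": 0.093,"z": 0,"wx": 1,"wy": 0,"wz": 0},{"hand": 0,"x": 0,"y": 0.093,"z": 0,"wx": 1,"wy": 0,"wz": 0},{"hand": 0,"x": 0,"y": 0.093,"z": 0,"wx": 1,"wy": 0,"wz": 0}]'

```text
time_s: 11.05
position: [0.434, -0.2681, 0.1854]
tcp_rot: [[-0.985, 0.17, -0.017], [0.171, 0.981, -0.096], [-0.0, -0.097, -0.995]]
force: [0.1, -0.2, -2.5]
opening: 0.262
```

```bash
python3 - <<'E'
from h import *
s=st()
p=s["position"]+s["tcp_rot"][:,2]*.1331; print("base centre",p.round(4),"tilt",np.degrees(np.arccos(-s["tcp_rot"][2,2])).round(2))
E
```

```text
t 11.05 p [0.434, -0.2681, 0.1854] R [[-0.9853, 0.1699, -0.0165], [0.1708, 0.9806, -0.0959], [-0.0001, -0.0973, -0.9953]] F [0.14, -0.2, -2.47] M [0.0, 0.05, -0.03] op 0.262 q [-41.0, 20.6, 99.9, -5.7, 56.7, -118.2]
base centre [ 0.4318 -0.2809  0.053 ] tilt 5.58
```

>>> move_arm --moves '[{"hand": 0,"x": 0,"y": 0.093,"z": 0.01,"wx": 1,"wy": 0,"wz": 0},{"hand": 0,"x": 0,"y": 0.093,"z": 0.01,"wx": 1,"wy": 0,"wz": 0},{"hand": 0,"x": 0,"y": 0.093,"z": 0.01,"wx": 1,"wy": 0,"wz": 0},{"hand": 0,"x": 0,"y": 0.093,"z": 0.01,"wx": 1,"wy": 0,"wz": 0},{"hand": 0,"x": 0,"y": 0.093,"z": 0.01,"wx": 1,"wy": 0,"wz": 0},{"hand": 0,"x": 0,"y": 0.046,"z": 0,"wx": 0.5,"wy": 0,"wz": 0},{"hand": 0,"x": 0,"y": 0,"z": 0,"wx": 0,"wy": 0,"wz": 0},{"hand": 0,"x": 0,"y": 0,"z": 0,"wx": 0,"wy": 0,"wz": 0},{"hand": 0,"x": 0,"y": 0,"z": 0,"wx": 0,"wy": 0,"wz": 0},{"hand": 0,"x": 0,"y": 0,"z": 0,"wx": 0,"wy": 0,"wz": 0},{"hand": 0,"x": 0,"y": 0,"z": 0,"wx": 0,"wy": 0,"wz": 0},{"hand": 0,"x": 0,"y": 0,"z": 0,"wx": 0,"wy": 0,"wz": 0}]'

```text
time_s: 12.25
position: [0.436, -0.2564, 0.1825]
tcp_rot: [[-0.985, 0.168, -0.033], [0.171, 0.967, -0.188], [-0.0, -0.191, -0.982]]
force: [0.6, 0.2, 0.7]
opening: 0.26
```

```bash
python3 - <<'E'
from h import *
s,c=wcam("w7")
p=s["position"]+s["tcp_rot"][:,2]*.1331; print("base centre",p.round(4),"tilt",np.degrees(np.arccos(-s["tcp_rot"][2,2])).round(2))
cr=c["image"][165:210,210:300,::-1]
cv2.imwrite("pics/w7c.png",cv2.resize(cr,None,fx=8,fy=8,interpolation=cv2.INTER_CUBIC))
from rig import vision
d=vision.capture("top"); cv2.imwrite("pics/top7.png",d["image"][:,:,::-1])
E
```

```text
t 12.25 p [0.436, -0.2564, 0.1825] R [[-0.9852, 0.1683, -0.0326], [0.1714, 0.9671, -0.188], [-0.0001, -0.1908, -0.9816]] F [0.62, 0.21, 0.68] M [0.16, -0.02, 0.01] op 0.26 q [-36.4, 20.3, 102.0, -12.3, 53.4, -109.5]
base centre [ 0.4317 -0.2814  0.0518] tilt 11.0
```

View pics/w7c.png

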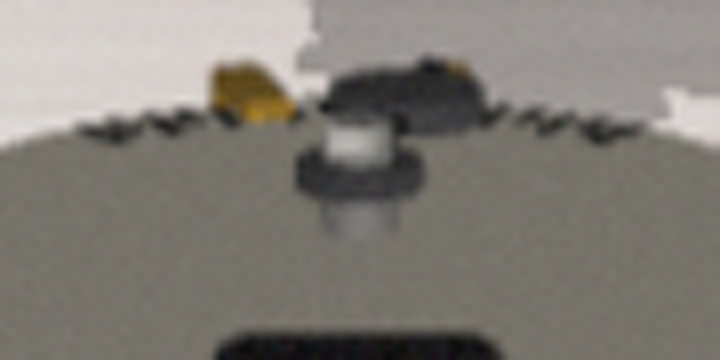

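View pics/w7.png

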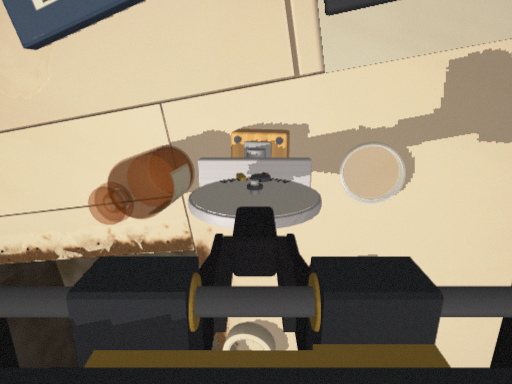

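The dark bob moved with the pointer. Its tip is at crop (432,62), and a bit of the left clip shows at (458,68), so it is close. I'll fit the clip geometry against a projected model.

```bash
python3 - <<'E'
from h import *
from rig import bot
s=bot.read_state()
for nm in("w6","w7"):
    c=dict(np.load(f"pics/{nm}.npz")); img=c["image"]
    he=c["hand_eye"]
    def pj(y,z,x): # gauge frame -> tool frame -> cam
        t=np.array([-x,y,0.1331-z]); q=he[:3,:3].T@(t-he[:3,3]); return q[0]/q[2]*c["fx"]+c["cx"], q[1]/q[2]*c["fy"]+c["cy"]
    x0,y0,k=228,165,14
    cr=cv2.resize(img[y0:y0+26,x0:x0+54,::-1],None,fx=k,fy=k,interpolation=cv2.INTER_CUBIC)
    def dot(y,z,x,col):
        u,v=pj(y,z,x); cv2.circle(cr,(int((u-x0+.5)*k),int((v-y0+.5)*k)),3,col,-1)
    th=0 if nm=="w6" else np.radians(11)
    for x,col in((-.004,(255,255,255)),(-.008,(0,255,0)),(-.012,(255,255,0))):
        u,v=pj(.046*np.sin(th),.077-.046*np.cos(th),x); print(nm,x,u,v)
        dot(.046*np.sin(th),.077-.046*np.cos(th),x,col)
        dot(0,.077,x,col)
    for a in(-15.5,11): 
        for r in(.040,.046,.052): dot(r*np.sin(np.radians(a)),.077-r*np.cos(np.radians(a)),-.008,(0,0,255))
    cv2.imwrite(f"pics/{nm}d.png",cr)
E
```

```text
w6 -0.004 255.07312901552982 176.5385939391419
w6 -0.008 255.07831965679534 172.2960460029017
w6 -0.012 255.08355091503822 168.0202999578551
w7 -0.004 264.81260983150975 176.78587450823423
w7 -0.008 264.8560980448675 172.5316090792386
w7 -0.012 264.8999276910377 168.24394274232108
```

View pics/w6d.png

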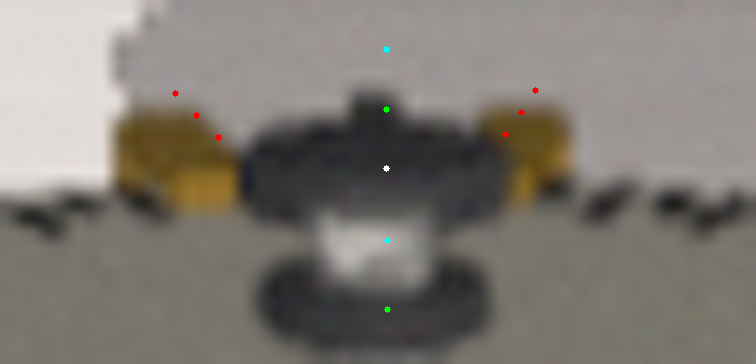

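View pics/w7d.png

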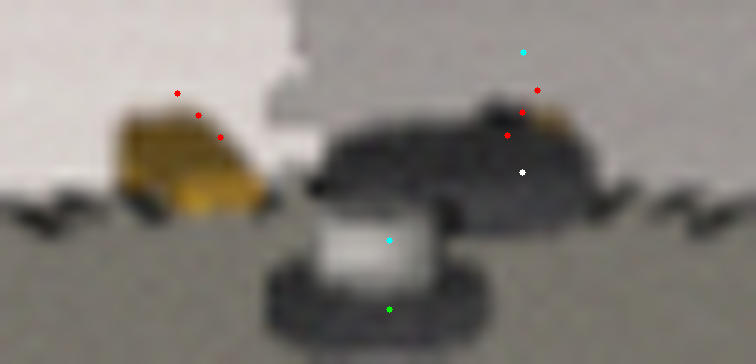

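The model fit puts the left clip at about 11.2° ± 0.7° (tolerance is 3.7°). The lean is 11.0°, and the tip at crop column 507 sits on the clip's middle at column 505. Hold for a second and recheck.

>>> move_arm --moves '[{"hand": 0,"x": 0,"y": 0,"z": 0,"wx": 0,"wy": 0,"wz": 0},{"hand": 0,"x": 0,"y": 0,"z": 0,"wx": 0,"wy": 0,"wz": 0},{"hand": 0,"x": 0,"y": 0,"z": 0,"wx": 0,"wy": 0,"wz": 0},{"hand": 0,"x": 0,"y": 0,"z": 0,"wx": 0,"wy": 0,"wz": 0},{"hand": 0,"x": 0,"y": 0,"z": 0,"wx": 0,"wy": 0,"wz": 0},{"hand": 0,"x": 0,"y": 0,"z": 0,"wx": 0,"wy": 0,"wz": 0},{"hand": 0,"x": 0,"y": 0,"z": 0,"wx": 0,"wy": 0,"wz": 0},{"hand": 0,"x": 0,"y": 0,"z": 0,"wx": 0,"wy": 0,"wz": 0},{"hand": 0,"x": 0,"y": 0,"z": 0,"wx": 0,"wy": 0,"wz": 0},{"hand": 0,"x": 0,"y": 0,"z": 0,"wx": 0,"wy": 0,"wz": 0}]'

```text
time_s: 13.35
position: [0.4361, -0.2562, 0.1824]
tcp_rot: [[-0.985, 0.168, -0.033], [0.171, 0.967, -0.188], [0.0, -0.191, -0.982]]
force: [-0.8, -0.5, -0.1]
opening: 0.261
```

```bash
python3 - <<'E'
from h import *
s,c=wcam("w8")
p=s["position"]+s["tcp_rot"][:,2]*.1331; print("base centre",p.round(4),"tilt",np.degrees(np.arccos(-s["tcp_rot"][2,2])).round(2))
a=cv2.resize(c["image"][165:191,228:282,::-1],None,fx=14,fy=14,interpolation=cv2.INTER_CUBIC)
cv2.imwrite("pics/w8d.png",a)
# bottle and dish in wrist views (fixed world): compare with first top measurement
W=cloud(c).reshape(-1,3)
for n,(x,y,r,z0,z1) in dict(bottle=(.423,-.393,.06,.03,.15),dish=(.454,-.163,.05,.008,.03)).items():
    m=(np.hypot(W[:,0]-x,W[:,1]-y)<r)&(W[:,2]>z0)&(W[:,2]<z1); q=W[m]
    print(n,m.sum(),cv2.minEnclosingCircle(q[:,:2].astype(np.float32)*1000) if m.sum() else 0)
E
```

```text
t 13.35 p [0.4361, -0.2562, 0.1824] R [[-0.9852, 0.168, -0.0327], [0.1712, 0.9671, -0.188], [0.0, -0.1908, -0.9816]] F [-0.75, -0.52, -0.12] M [0.19, 0.01, -0.02] op 0.261 q [-36.4, 20.3, 102.0, -12.3, 53.4, -109.5]
base centre [ 0.4317 -0.2813  0.0518] tilt 11.0
bottle 5097 ((422.853271484375, -378.9743347167969), 46.140506744384766)
dish 3322 ((456.7264404296875, -166.94140625), 33.57694625854492)
```

View pics/w8d.png

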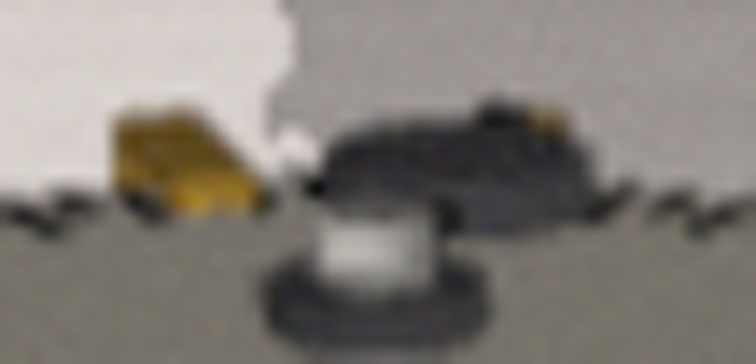

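View pics/w8.png

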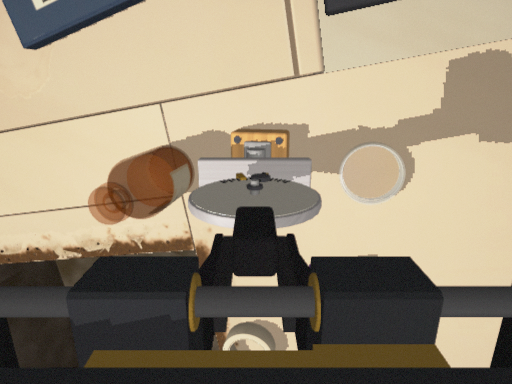

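```bash
python3 - <<'E'
from h import *
from rig import vision
d=vision.capture("top")
a=np.load("pics/top0.npz")["image"][190:250,255:385,::-1]; b=d["image"][190:250,255:385,::-1]
cv2.imwrite("pics/cmp.png",cv2.resize(np.vstack([a,b]),None,fx=4,fy=4,interpolation=cv2.INTER_CUBIC))
E
```

```text
(no output)
```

View pics/cmp.png

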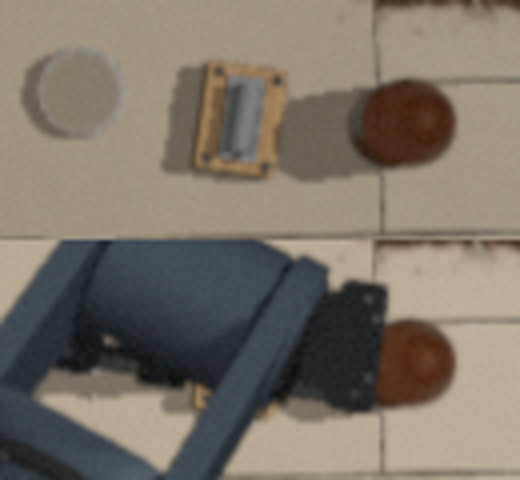

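The bottle's right edge is at column 455 in both the before and after pictures, so it has not moved. Handing in.

```bash
python3 - <<'E'
from rig import order
print(order.hand_in())
E
```

```text
the job is handed in; nothing more can be done
None
```

I gripped the white gauge by its post, stood it upright and square on the wood block's stud, then rocked it 11.0° left, away from the bottle on the right. I handed it in still held there, at about 13.4 s.

**Position and force:** The base middle is within about 1 mm of the measured stud centre. The base presses on the stud with roughly 4–5 N, judged from the change in wrist force and about 3 mm of stud give. The fingers hold the post at about 23 mm opening.

**Pointer:** The tip sits on the middle of the left clip in the enlarged wrist picture. The pointer's bob hides part of that clip, so its angle is an estimate: two edge readings gave 10.6° and 11.9° (mean about 11.2°). The difference is under 1 mm at the tip, against the 3 mm allowed. The tip looked about 0.5 mm short of where an 11° lean should put it.

**Bottle and dish:**
- **Bottle:** it has not moved, judged from before-and-after top pictures. A circle fit in the wrist view was no use because the gauge base got mixed in with it.
- **Dish:** the arm hid it in the last top picture. The wrist picture shows it in place, about 5 mm from the first top-view estimate. That estimate was rough, and nothing touched the dish.

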